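Draw the gluing jig tight with the tapered drift

TASK

Clamp the freshly glued blue box in the jig: slide the jaw by its knob up against the box so that the box bears on the rubber pad, then take the tapered drift (the peg with the widest collar) from the rack and push it down through the bridge's hole and the jaw's hole below, so that its taper draws the holes towards line and the box past the soft pad hard against the fence. You feel it go tight: finish with about 15 N of push, no ramming, or the box is crushed; the collar need not land. Let go; if the drift leans and slackens, press its top tight again. Leave the other pegs, jars and pots alone.

Things in the scene. Friction and masses are not known exactly. Their poses are not given: they have to be found in the camera images.
- jig: plywood gluing jig, fixed: base board 270 x 110 x 12 mm; at one end a steel bridge plate with a vertical hole (50 mm along the jig, 110 wide, 6 thick, top 70 mm above the table); at the other a fence 67 mm tall, 24 mm thick, about 185 mm along +x. Origin: on the table below the bridge's hole; x axis along the jig from bridge to fence (roughly to the robot's left), z up
- bridge_hole (a point): centre of the round hole in the steel bridge plate (17.5 mm across, right through, 6 mm deep) at the plate's upper face, 70 mm above the table. The jaw's tongue slides 1.5 mm below the plate; 1.5 mm under the tongue is a second fixed steel plate like the bridge (6 mm, 17.5 mm hole in line with the bridge's), then free space and a 30 mm hole in the base board
- jaw (a joint): sliding jaw, m: how far its hole stands back (along the jig's -x) from the bridge's hole; 0 = in line, 0.036 = fully backed off. Slides with about 1 N. The box meets the rubber pad, then the bare fence at 0.0035 to 0.007 (the fence is set a little differently each time; not measured). Let go, the pad pushes box and jaw back about 3 mm
- jaw_hole (a point): centre of the 17.5 mm hole in the jaw's wooden tongue, at the tongue's upper face 62.5 mm above the table, behind the bridge when backed off, then hidden under it; the tongue is 13 mm thick, 64 mm wide. Moves with the jaw
- jaw_knob (a point): middle of the upright wooden knob on the jaw, 86 mm above the table: round, 18 to 22 mm across, from 62 to 100 mm above the table, on the jaw's face board (18 mm thick, 90 wide, top 62 mm), 79 mm along the jig's +x from the jaw's hole. Pushed along the jig's +x it slides the jaw towards box and fence
- box: blue wooden box being glued, closed, 90 mm along the jig, 80 wide, 47 tall, about 0.12 kg, loose on the jig's base board between jaw and fence. A rubber pad (50 x 30 mm) stands 5 mm proud of the fence and gives softly (0.8 N per mm); behind it the bare fence is hard. Origin: centre of the box's underside, z up, x along the jig
- drift: tapered drift, upright in one of the rack's three holes. Collar 34 mm across, 6 mm thick (widest in the rack); above it a round wooden handle 22 mm across, its flat top 52 mm above the collar's underside; below it a smooth waxed steel taper 63 mm long, from 17.3 mm at the collar evenly to 5.8 mm at 60 mm, then a blunt nose. Wedged and let go it leans about 0.1 rad. 0.12 kg. Origin: centre of the collar's underside, z up
- rack: light wooden rack 190 x 60 mm, fixed, upper face 70 mm above the table, with three 19 mm holes in a row along its x axis at -58, 0 and +58 mm. Origin: centre of its underside. The row points roughly away from the robot
- dowel: bystander in the rack: straight round steel pin 16 mm across (no taper, 44 mm long) with a 24 mm collar 4 mm thick and a plain wooden stub 14 mm across, top 30 mm above the collar's underside. Origin: collar's underside, z up. Not to be used or moved
- punch: bystander in the rack: thin straight steel pin 10 mm across with a 24 mm collar and a round wooden ball grip 28 mm across, top 44 mm above the collar's underside. Origin: collar's underside, z up. Not to be used or moved
- paint_jar: bystander: white jar with a black lid, 56 mm across, 75 mm tall; origin: centre of its underside
- glue_bottle: bystander: yellow bottle with a red cap, 60 mm across, 130 mm tall; origin: centre of its underside
- blue_jar: bystander: blue paint jar with a white lid, 52 mm across, 70 mm tall; origin: centre of its underside
- jar_lid: bystander: blue jar lid lying flat, 68 mm across, 12 mm tall; origin: centre of its underside
- tub: bystander: white open tub 110 x 90 x 50 mm; origin: centre of its underside
- water_cup: bystander: green glass cup, 72 mm across, 85 mm tall; origin: centre of its underside

How it is judged (in metres and radians):
On the way, in this order (a step that is already met when the one before it is completed fails the run):
1. the jaw is up against the box and the box on the pad: box and jig press on each other with over 2.5 N in all, jaw under 12.5 mm from line (contact force between box and jig above 2.5 N and value of joint jaw below 0.0125 m), for 0.2 s.
2. the drift is through both holes and has drawn the box hard against the fence (contact force between box and jig above 16 N and value of joint jaw below 0.009 m and z of drift in the frame of bridge_hole below 0.04 m and horizontal distance between drift and bridge_hole below 0.012 m and angle between drift's own z axis and vertical below 0.2 rad), for 0.2 s.
At the end, for the whole second after the job is handed in: The drift stands through both holes (collar under 40 mm above the bridge, within 12 mm of the hole's centre, tilted under 0.2 rad) and holds the box clamped: contact forces of the box on the jig (base, jaw, pad, fence) add up to over 16 N; jaw under 9 mm from line; drift and box at rest (all of step 2 and linear speed of each of drift, box below 0.01 m/s and angle between box's own z axis and vertical below 0.06 rad); the robot touches nothing.
It fails at once if the box is crushed: its contact forces on the jig (base, jaw, pad, fence) add up to more than 80 N (contact force between box and jig above 80 N).
It fails at once if a bystander is shifted by more than 30 mm (distance of any of dowel, punch, paint_jar, glue_bottle, blue_jar, jar_lid, tub, water_cup from where it was at the start of the episode above 0.03 m).
It also fails if it takes over 72 s, if anything falls off the work surface, if the arm or the gripper's body presses on something with over 40 N, if the wrist force passes 120 N, or if a joint passes its speed limit or range.

ROBOT

A 6-joint arm with a two-finger parallel gripper is mounted at the origin on the work surface. World frame = base frame: x ahead of the robot, y to its left, z up, the work surface at z = 0. Lengths are in mm, angles in rad, forces in N, time in s.
With the tool pointing down it reaches from about 350 to 875 mm from the base axis. Payload 4.2 kg.
Tool frame: the origin (TCP) lies at the very end of the fingers, on their centre line; the grasp point (between the pads) lies 19 mm behind it; z points along the fingers, y is the line along which they close (so a half turn about z gives the same grasp; the last joint's range is limited). The gripper opens to 85 mm and grips with 20 to 120 N. Pads are 22 mm wide; open, the fingers measure 114 mm over their backs; the gripper's body (76 mm by 85 mm) begins 54 mm behind the grasp point. The pads swing forward as they close: fully open they stand 13 mm farther back than shut.
Start: joints at [1.412, 0.385, 0.008, 0, -1.194, -0.259], TCP at [253.561, 571.232, 207.412] pointing down, gripper open.
Joint ranges: [-3.14, 3.14], [-1.21, 2.06], [-1.07, 1.41], [-3.16, 2.05], [-2.99, -0.16], [-3.1, 3.1]. Speed limits (rad/s): [2.79, 2.79, 3.14, 3.14, 3.14, 3.14].

INTERFACE

Orientations are given as a unit quaternion [x, y, z, w].
In Python, from bench import arm gives the robot as it stands. The module is installed in compiled form; this text tells all that it offers.
- The arm moves only by the tool drive_tool, never from a script. Its argument "targets" is a list of rows, each a list of 5 numbers: the closure, from -1 (fully open) to 1 (shut), then the shift along the tool's x, y, z in mm, then the turn about the tool's z in degrees. In form: [[grip, tx, ty, tz, roll], ...]. A call has 1 to 12 rows; each row is the pose to reach, as a shift and turn from the pose commanded when the call began, along the tool's axes at that moment; what a row does not reach only later rows make up. A row lasts 1/10 s, in which the tool goes at most 50 mm and 8.59 degrees, less where a joint would pass 70% of its speed; a pose out of reach is approached as far as the arm can. A call with a gripper value outside its range is refused whole. The fingers move at their own pace and stop on an object; the grip force is fixed at half the most. Time passes only in rows, so rows that repeat a pose let the fingers close. It gives the time, the measured TCP pose, the force, the opening and the grip force at its end, in the units of the state.
- arm.read_state(): the state, without advancing time (a new reading comes with each control period).
- arm.get_image(name): name is "side" or "top"; returns the picture (480x640x3 uint8, blue, green, red); there is no depth.
- arm.camera_params(name): a dict with "fov_y" (degrees; the focal length in pixels is half the picture's height over the tangent of half this angle, whatever the lens; pixels are square), "cx", "cy" (the principal point, pixels), "D" ([k1, k2, p1, p2, k3] as OpenCV has them; the pictures are not rectified), "rvec" (rotation vector, rad) and "tvec" (3), from world to camera coordinates, as OpenCV has them. Camera axes: x right, y down, z forward; pixel columns grow to the right and rows downward; lengths in mm; the calibration is good to about 2 mm. A picture is of the moment at which its call begins. camera_params takes no time and is no camera call.
- arm.job_done(): hands the job in; it is judged then, once.
The state is a dict: "clock": time; "joints": joint angles; "joint_vel": joint speeds; "joint_efforts": joint torques, N m; "position": TCP position; "ee_rot": TCP orientation; "contact_force": force on the tool from outside, world axes, zero at the start; "wrist_torque": the same for the moment, N m; "gripper_width": finger opening in mm; "grasp_force": force on a finger pad.
Only numpy, scipy, OpenCV 4.12 (cv2) and the standard library are available. Lean on these libraries where they do the work, as an engineer would, in place of code of your own. Each camera call takes 0.05 s, during which the arm holds its last target. There are 200 camera calls.

## Working session

There is one attempt and no reset: what is moved stays moved. The work goes in short steps, Python scripts to look and compute and a tool call to move; the robot and the scene stay as the last step left them, time stands still between calls to the robot, and variables do not carry over. Pictures are saved under pics/ and viewed, at most 10 in all, crops included, and the job is handed in when it is done.

Besides the shell and the picture viewer there is one more tool, called after ">>>" as name(argument=value, ...), one argument or row to a line, values as JSON. drive_tool: Moves the arm, as the interface text tells. Its arguments: {"type":"object","properties":{"targets":{"type":"array","items":{"type":"array","items":{"type":"number"}}}},"required":["targets"]}

```bash
mkdir -p pics; cat > h.py <<'E'
import numpy as np, cv2
from bench import arm
def cam(n):
    p=arm.camera_params(n); f=240/np.tan(np.radians(p["fov_y"])/2)
    K=np.array([[f,0,p["cx"]],[0,f,p["cy"]],[0,0,1.]])
    return K,np.array(p["D"],float),np.array(p["rvec"],float),np.array(p["tvec"],float)
def px2w(n,uv,z):
    K,D,r,t=cam(n); R=cv2.Rodrigues(r)[0]
    q=cv2.undistortPoints(np.array([[uv]],float),K,D)[0,0]
    d=R.T@np.array([q[0],q[1],1]); c=-R.T@t.ravel()
    return c+d*(z-c[2])/d[2]
def w2px(n,P):
    K,D,r,t=cam(n); return cv2.projectPoints(np.atleast_2d(np.array(P,float)),r,t,K,D)[0][:,0]
def snap(n,f):
    im=arm.get_image(n); cv2.imwrite("pics/"+f,im); return im
E
python3 - <<'E'
from h import *
snap("top","t0.png");snap("side","s0.png")
s=arm.read_state();print(s)
for n in("top","side"):
    K,D,r,t=cam(n);print(K[0,0],D,-cv2.Rodrigues(r)[0].T@t.ravel())
E
```

```text
{'clock': 0.1, 'joints': array([ 1.41158165e+00,  3.85483455e-01,  6.77351483e-03, -4.21611243e-04,
       -1.19401648e+00, -2.58619864e-01]), 'joint_vel': array([-0.00182673, -0.002186  ,  0.00251251,  0.00332015, -0.0010146 ,
        0.00030471]), 'joint_efforts': array([ 5.26293425e-04, -3.93318272e+01,  1.88930404e+01,  4.19804335e+00,
       -2.58259141e-03,  3.99735498e-06]), 'position': array([253.3624262 , 570.72272033, 206.43503759]), 'ee_rot': array([ 9.78239444e-01, -2.07476794e-01, -1.47756009e-04,  9.73589788e-04]), 'contact_force': array([ 0.03345957, -0.17749794,  0.26437191]), 'wrist_torque': array([-0.01973196, -0.00594927, -0.07709035]), 'grasp_force': 0.0, 'gripper_width': 85.26724587660439}
590.1734338026711 [-0.20109342  0.          0.          0.          0.        ] [ 423.75032131   81.52018166 1324.26540809]
620.5952581311647 [-0.12888293  0.          0.          0.          0.        ] [ 401.02477382 -941.77897744  762.6215461 ]
```

View pics/t0.png

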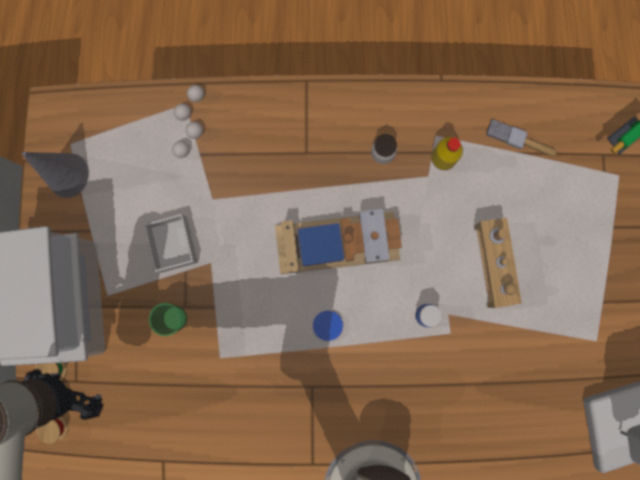

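View pics/s0.png

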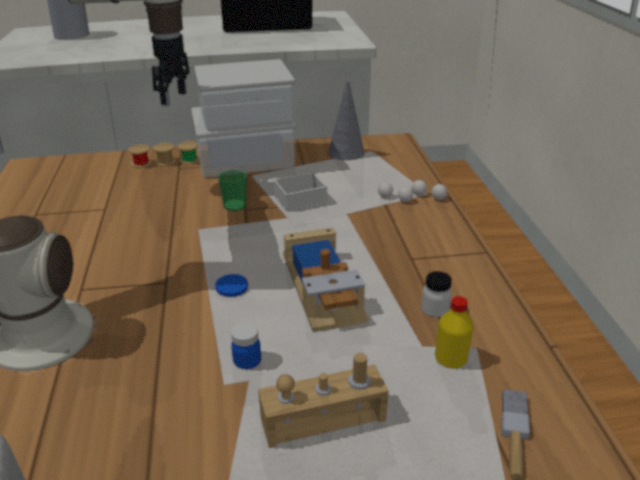

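The top view has the jig at (340,243), with its fence at the left (287,248) and its bridge at (375,236). The rack is at (500,262). In the side view the drift is the far peg, (360,370). I'll enlarge both.

```bash
python3 - <<'E'
from h import *
t=cv2.imread("pics/t0.png");s=cv2.imread("pics/s0.png")
a=cv2.resize(t[200:290,270:410],None,fx=5,fy=5,interpolation=cv2.INTER_CUBIC)[:, :480]
a=cv2.resize(t[200:280,270:410],(525,300),interpolation=cv2.INTER_CUBIC)
b=cv2.resize(t[210:310,470:530],(270,450),interpolation=cv2.INTER_CUBIC)
c=cv2.resize(s[225:335,275:375],(300,330)[0:2],interpolation=cv2.INTER_CUBIC)
d=cv2.resize(s[340:440,250:400],(450,300),interpolation=cv2.INTER_CUBIC)
o=np.zeros((600,800,3),np.uint8)
o[:300,:525]=a;o[:450,530:800]=b;o[300:600,:273]=cv2.resize(s[225:335,275:375],(273,300),interpolation=cv2.INTER_CUBIC)
o[300:600,280:525]=cv2.resize(s[340:440,250:400],(245,300)) if 0 else cv2.resize(s[345:435,335:400],(245,300),interpolation=cv2.INTER_CUBIC)
cv2.imwrite("pics/c0.png",o)
E
```

```text
(no output)
```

View pics/c0.png

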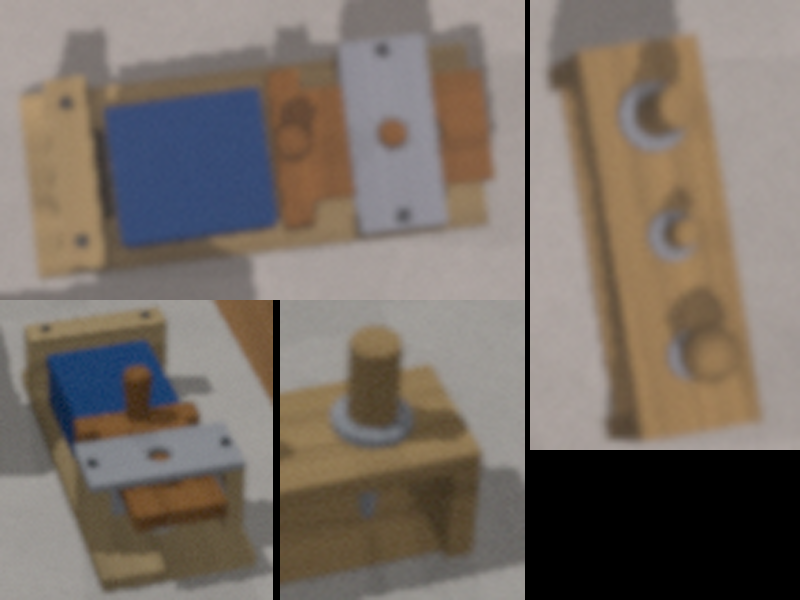

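```bash
python3 - <<'E'
from h import *
np.set_printoptions(precision=1,suppress=True)
A=lambda u,v:((u+.5)/3.75-.5+270,(v+.5)/3.75-.5+200)
B=lambda u,v:((u-530+.5)/4.5-.5+470,(v+.5)/4.5-.5+210)
C=lambda u,v:((u+.5)/2.73-.5+275,(v-300+.5)/2.727-.5+225)
D=lambda u,v:((u-280+.5)/3.77-.5+335,(v-300+.5)/3.333-.5+345)
def T(n,p,z): r=px2w("top" if n in(A,B) else "side",n(*p),z); return r
print("hole",T(A,(392,134),70),T(C,(160,454),70))
pl=[T(A,p,70) for p in[(340,42),(424,35),(447,226),(358,234)]]
print("plate",np.array(pl),np.mean(pl,0))
print("plateS",np.array([T(C,p,70) for p in[(77,446),(225,426),(243,461),(90,487)]]))
print("knob",T(A,(292,143),100),T(C,(137,372),100))
bx=[T(A,p,59) for p in[(107,107),(262,88),(278,225),(124,246)]];print("box",np.array(bx),np.mean(bx,0))
fe=[T(A,p,67) for p in[(22,95),(85,77),(106,267),(38,275)]];print("fence",np.array(fe),np.mean(fe,0))
ra=[T(B,p,70) for p in[(576,50),(696,35),(760,420),(640,437)]];print("rack",np.array(ra),np.mean(ra,0))
print("drift collar",T(B,(655,115),76),T(D,(372,415),76),"handle top",T(B,(683,110),122),T(D,(375,341),122))
print("dowel",T(B,(680,236),74),"punch",T(B,(700,352),74))
E
```

```text
hole [560.6  -2.8  70. ] [560.9  -5.8  70. ]
plate [[613.9  26.2  70. ]
 [617.6 -22.1  70. ]
 [507.8 -33.3  70. ]
 [503.7  17.4  70. ]] [560.7  -2.9  70. ]
plateS [[505.2  12.1  70. ]
 [612.   20.5  70. ]
 [616.1 -22.4  70. ]
 [508.2 -36.1  70. ]]
knob [552.7  55.  100. ] [553.8  53.7 100. ]
box [[578.8 160.5  59. ]
 [589.1  71.1  59. ]
 [509.9  62.6  59. ]
 [498.5 150.9  59. ]] [544.1 111.3  59. ]
fence [[585.1 208.9  67. ]
 [595.2 172.7  67. ]
 [486.1 160.7  67. ]
 [481.8 199.5  67. ]] [537.1 185.5  67. ]
rack [[ 590.7 -233.4   70. ]
 [ 597.8 -293.5   70. ]
 [ 411.4 -319.    70. ]
 [ 404.6 -259.2   70. ]] [ 501.1 -276.3   70. ]
drift collar [ 558.3 -269.7   76. ] [ 557.3 -271.8   76. ] handle top [ 555.6 -270.2  122. ] [ 557.  -271.5  122. ]
dowel [ 500.1 -280.5   74. ] punch [ 444.5 -288.7   74. ]
```

```bash
cat >> h.py <<'E'
def go(x,y,z,yaw):
    """shift (tool axes) and roll from the present pose to world x,y,z with tool-x yaw (deg)"""
    from scipy.spatial.transform import Rotation as Q
    s=arm.read_state();R=Q.from_quat(s["ee_rot"]).as_matrix()
    y0=np.degrees(np.arctan2(R[1,0],R[0,0]))
    print("t%.1f"%s["clock"],"pos",s["position"].round(1),"yaw %.1f"%y0,"F",s["contact_force"].round(1),"w %.1f"%s["gripper_width"],
      "-> shift",(R.T@(np.array([x,y,z])-s["position"])).round(1),"roll %.1f"%((y0-yaw+180)%360-180))
E
python3 -c "
from h import *
go(553.2,54.4,130,-84)"
```

```text
t0.1 pos [253.4 570.7 206.4] yaw -23.9 F [ 0.  -0.2  0.3] w 85.3 -> shift [483.6 350.   77.2] roll 60.1
```

>>> drive_tool(
  targets=[
    [-1,120,88,20,15],
    [-1,240,175,40,30],
    [-1,484,350,77,60],
    [-1,484,350,77,60],
    [-1,484,350,77,60],
    [-1,484,350,77,60],
    [-1,484,350,77,60],
    [-1,484,350,77,60],
    [-1,484,350,77,60],
    [-1,484,350,77,60],
    [-1,484,350,77,60],
    [-1,484,350,77,60],
  ],
)

```text
clock: 1.3
position: [553.3, 54.9, 130.2]
ee_rot: [0.744, -0.669, -0.0, 0.0]
contact_force: [0.8, 0.2, -0.1]
gripper_width: 85.6
grasp_force: 0.0
```

```bash
python3 -c "
from h import *
go(553.2,54.4,130,-84);snap('top','t1.png')"
```

```text
t1.3 pos [553.3  54.9 130.2] yaw -83.9 F [ 0.8  0.2 -0.1] w 85.6 -> shift [0.5 0.1 0.2] roll 0.1
```

>>> drive_tool(
  targets=[
    [-1,0,0,30,0],
    [-1,0,0,59,0],
    [-1,0,0,59,0],
    [1,0,0,59,0],
    [1,0,0,59,0],
    [1,0,0,59,0],
    [1,0,0,59,0],
    [1,0,0,59,0],
    [1,0,0,59,0],
    [1,0,0,59,0],
  ],
)

```text
clock: 2.35
position: [554.6, 57.5, 72.9]
ee_rot: [0.744, -0.668, 0.001, -0.002]
contact_force: [2.7, 1.3, 3.4]
gripper_width: 15.5
grasp_force: 53.4
```

```bash
python3 -c "
from h import *
s=arm.read_state();print(s['contact_force'],s['wrist_torque'])
xj=np.array([-.105,.9945,0]);p=s['position'];print((p-np.array([560.7,-4,0]))@xj)
q=p+10*xj;go(*q,-84)"
```

```text
[2.66281628 1.31790853 3.40663589] [ 0.36822197 -0.86485262  0.01213973]
61.84625213507711
t2.4 pos [554.6  57.5  72.9] yaw -83.9 F [2.7 1.3 3.4] w 15.5 -> shift [-10.  -0.   0.] roll 0.1
```

```bash
python3 -c "
from h import *
a=snap('top','t2.png');b=snap('side','s2.png')
o=np.hstack([cv2.resize(a[190:290,285:405],(400,333),interpolation=cv2.INTER_CUBIC),cv2.resize(b[205:330,270:420],(400,333),interpolation=cv2.INTER_CUBIC)])
cv2.imwrite('pics/c2.png',o)"
```

```text
(no output)
```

View pics/c2.png

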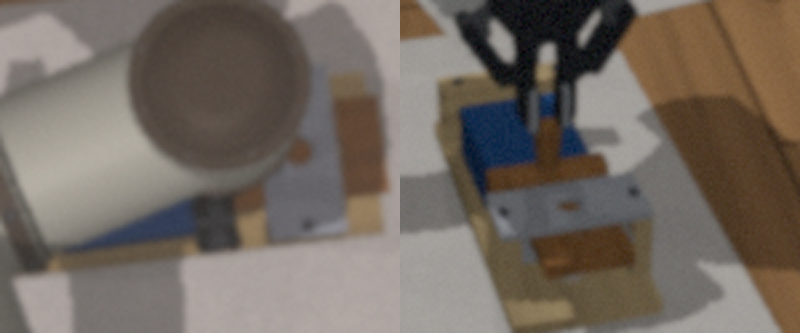

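The side crop shows the fingers gripping the knob at about (548,120). The tongue end, at (385,145) in the top crop, hasn't moved. I'll push forward and watch the force.

>>> drive_tool(
  targets=[
    [1,-2,0,0,0],
    [1,-4,0,0,0],
    [1,-6,0,0,0],
    [1,-8,0,0,0],
    [1,-8,0,0,0],
    [1,-8,0,0,0],
  ],
)

```text
clock: 3.05
position: [553.7, 65.1, 72.9]
ee_rot: [0.744, -0.668, 0.001, -0.001]
contact_force: [3.4, -0.7, 5.4]
gripper_width: 15.8
grasp_force: 54.1
```

```bash
python3 -c "
from h import *
go(553.2,54.4,72,-84)
a=snap('top','t3.png');b=snap('side','s3.png');b0=cv2.imread('pics/s2.png')
f=lambda i:cv2.resize(i[225:325,275:375],(400,400),interpolation=cv2.INTER_CUBIC)
cv2.imwrite('pics/c3.png',np.hstack([f(b0),f(b)]))"
```

```text
t3.0 pos [553.7  65.1  72.9] yaw -83.9 F [ 3.4 -0.7  5.4] w 15.8 -> shift [10.6  1.7  0.9] roll 0.1
```

View pics/c3.png

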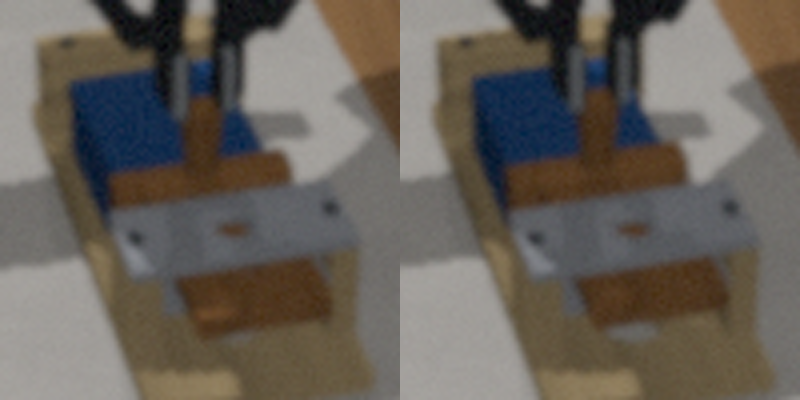

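>>> drive_tool(
  targets=[
    [1,-2,0,0,0],
    [1,-3,0,0,0],
    [1,-4,0,0,0],
    [1,-4,0,0,0],
    [1,-4,0,0,0],
  ],
)

```text
clock: 3.65
position: [553.3, 68.6, 72.9]
ee_rot: [0.744, -0.668, 0.001, -0.001]
contact_force: [5.3, -2.8, 5.7]
gripper_width: 15.4
grasp_force: 54.0
```

>>> drive_tool(
  targets=[
    [1,-2,0,0,0],
    [1,-3,0,0,0],
    [1,-3,0,0,0],
    [1,-3,0,0,0],
  ],
)

```text
clock: 4.05
position: [553.0, 71.0, 72.9]
ee_rot: [0.744, -0.668, 0.002, -0.001]
contact_force: [5.3, -3.9, 5.4]
gripper_width: 15.5
grasp_force: 53.9
```

>>> drive_tool(
  targets=[
    [1,-2,0,0,0],
    [1,-2,0,0,0],
    [1,-2,0,0,0],
    [1,-2,0,0,0],
  ],
)

```text
clock: 4.45
position: [552.9, 71.7, 72.9]
ee_rot: [0.744, -0.668, 0.002, -0.0]
contact_force: [7.4, -9.6, 4.8]
gripper_width: 15.4
grasp_force: 53.7
```

>>> drive_tool(
  targets=[
    [1,-2,0,0,0],
    [1,-2,0,0,0],
    [1,-2,0,0,0],
    [1,-2,0,0,0],
  ],
)

```text
clock: 4.85
position: [552.9, 71.7, 72.9]
ee_rot: [0.744, -0.668, 0.003, 0.001]
contact_force: [9.3, -15.8, 4.2]
gripper_width: 15.7
grasp_force: 53.4
```

>>> drive_tool(
  targets=[
    [1,4,0,0,0],
    [-1,4,0,0,0],
    [-1,4,0,0,0],
    [-1,4,0,0,0],
    [-1,4,0,0,0],
    [-1,4,0,0,0],
    [-1,4,0,-50,0],
    [-1,4,0,-100,0],
    [-1,4,0,-120,0],
    [-1,4,0,-120,0],
  ],
)

```text
clock: 5.85
position: [553.2, 72.6, 195.9]
ee_rot: [0.744, -0.668, 0.002, -0.004]
contact_force: [0.6, 0.2, 0.2]
gripper_width: 85.3
grasp_force: 0.0
```

```bash
python3 -c "
from h import *
go(556.8,-271,175,9.3);go(556.8,-271,175,-170.7)
print(arm.read_state()['joints'])"
```

```text
t5.8 pos [553.2  72.6 195.9] yaw -83.9 F [0.6 0.2 0.2] w 85.3 -> shift [342.1  33.1  20. ] roll -93.2
t5.8 pos [553.2  72.6 195.9] yaw -83.9 F [0.6 0.2 0.2] w 85.3 -> shift [342.1  33.1  20. ] roll 86.8
[ 4.21493115e-01  2.75418166e-01 -1.83533014e-01  8.46283481e-04
 -1.10371851e+00 -3.15334644e-01]
```

>>> drive_tool(
  targets=[
    [-1,342,33,20,87],
    [-1,342,33,20,87],
    [-1,342,33,20,87],
    [-1,342,33,20,87],
    [-1,342,33,20,87],
    [-1,342,33,20,87],
    [-1,342,33,20,87],
    [-1,342,33,20,87],
    [-1,342,33,20,87],
    [-1,342,33,20,87],
    [-1,342,33,20,87],
    [-1,342,33,20,87],
  ],
)

```text
clock: 7.05
position: [554.0, -271.4, 170.6]
ee_rot: [-0.08, 0.997, 0.0, -0.001]
contact_force: [0.4, -0.2, -0.6]
gripper_width: 85.3
grasp_force: 0.0
```

```bash
python3 -c "
from h import *
go(556.8,-271,90,-170.7)
a=snap('top','t4.png');b=snap('side','s4.png')
f=lambda i,u,v,w,h:cv2.resize(i[v:v+h,u:u+w],(400,400),interpolation=cv2.INTER_CUBIC)
cv2.imwrite('pics/c4.png',np.hstack([f(a,320,200,80,80),f(b,300,280,120,120)]))"
```

```text
t7.0 pos [ 554.  -271.4  170.6] yaw -170.8 F [ 0.4 -0.2 -0.6] w 85.3 -> shift [-3.  -0.1 80.6] roll -0.1
```

View pics/c4.png

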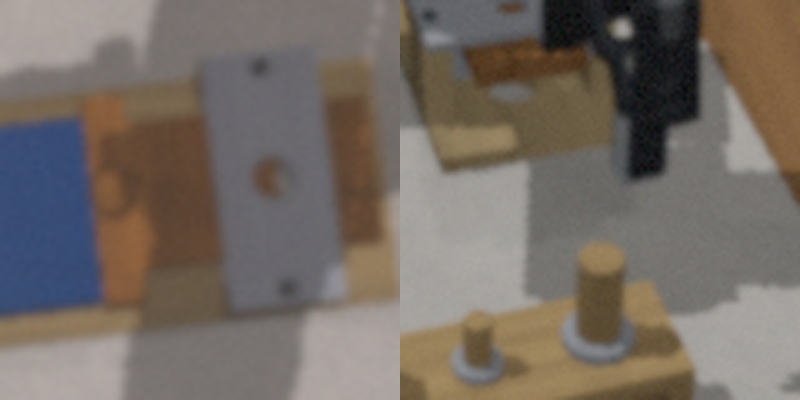

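The top crop shows the jaw hole as a crescent at the right of the bridge hole (275,178). The side crop shows the drift upright at (602,258). Next I'll grasp it.

>>> drive_tool(
  targets=[
    [-1,-3,0,40,0],
    [-1,-3,0,80,0],
    [-1,-3,0,80,0],
    [-1,-3,0,80,0],
    [1,-3,0,80,0],
    [1,-3,0,80,0],
    [1,-3,0,80,0],
    [1,-3,0,80,0],
    [1,-3,0,80,0],
    [1,-3,0,80,0],
    [1,-3,0,80,0],
  ],
)

```text
clock: 8.25
position: [558.0, -271.4, 92.8]
ee_rot: [-0.079, 0.997, -0.0, 0.001]
contact_force: [-1.8, 1.3, 4.7]
gripper_width: 17.6
grasp_force: 58.6
```

>>> drive_tool(
  targets=[
    [1,0,0,-15,0],
    [1,0,0,-30,0],
    [1,0,0,-30,0],
  ],
)

```text
clock: 8.55
position: [558.5, -271.7, 123.1]
ee_rot: [-0.079, 0.997, -0.001, 0.002]
contact_force: [0.5, -0.1, -0.1]
gripper_width: 17.4
grasp_force: 58.7
```

```bash
python3 -c "
from h import *
go(556.8,-271,200,-170.7)
a=snap('top','t5.png');b=snap('side','s5.png')
f=lambda i,u,v,w,h:cv2.resize(i[v:v+h,u:u+w],(400,400),interpolation=cv2.INTER_CUBIC)
cv2.imwrite('pics/c5.png',np.hstack([f(a,450,190,100,100),f(b,300,300,120,120)]))"
```

```text
t8.6 pos [ 558.5 -271.7  123.1] yaw -170.9 F [ 0.5 -0.1 -0.1] w 17.4 -> shift [  1.4   0.9 -76.9] roll -0.2
```

View pics/c5.png

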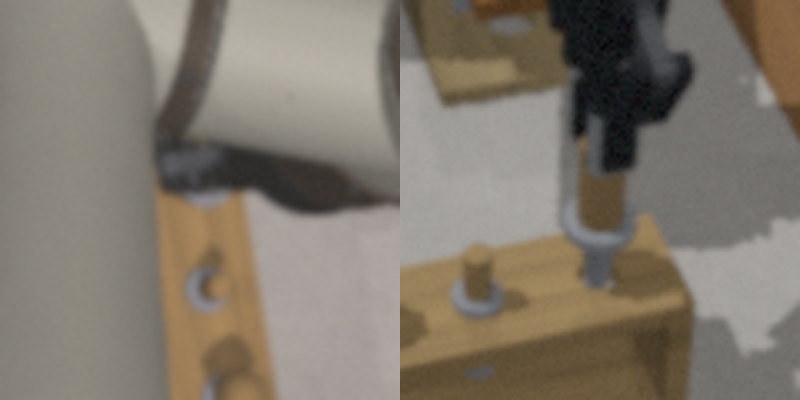

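The drift is held upright at (600,230) in the side crop, and the other pegs haven't moved. Next I'll carry it over the bridge.

>>> drive_tool(
  targets=[
    [1,0,0,-40,0],
    [1,0,0,-77,0],
  ],
)

```text
clock: 8.85
position: [556.2, -271.0, 196.9]
ee_rot: [-0.079, 0.997, 0.001, -0.003]
contact_force: [0.7, 0.7, -0.8]
gripper_width: 17.9
grasp_force: 59.0
```

```bash
python3 -c "
from h import *
go(562,-7.5,190,-83.5)"
```

```text
t8.8 pos [ 556.2 -271.   196.9] yaw -171.0 F [ 0.7  0.7 -0.8] w 17.9 -> shift [-47.2 259.3   7.2] roll -87.5
```

>>> drive_tool(
  targets=[
    [1,-47,259,7,-87.5],
    [1,-47,259,7,-87.5],
    [1,-47,259,7,-87.5],
    [1,-47,259,7,-87.5],
    [1,-47,259,7,-87.5],
    [1,-47,259,7,-87.5],
    [1,-47,259,7,-87.5],
    [1,-47,259,7,-87.5],
    [1,-47,259,7,-87.5],
    [1,-47,259,7,-87.5],
    [1,-47,259,7,-87.5],
    [1,-47,259,7,-87.5],
  ],
)

```text
clock: 10.05
position: [562.5, -8.2, 190.6]
ee_rot: [0.746, -0.666, -0.001, 0.001]
contact_force: [-0.3, 0.4, -1.1]
gripper_width: 18.0
grasp_force: 59.1
```

```bash
python3 -c "
from h import *
go(562,-7.5,166,-83.5)"
```

```text
t10.1 pos [562.5  -8.2 190.6] yaw -83.6 F [-0.3  0.4 -1.1] w 18.0 -> shift [-0.8  0.4 24.6] roll -0.1
```

>>> drive_tool(
  targets=[
    [1,-1,0.5,25,0],
    [1,-1,0.5,25,0],
    [1,-1,0.5,25,0],
  ],
)

```text
clock: 10.35
position: [562.2, -7.5, 166.3]
ee_rot: [0.746, -0.666, -0.0, 0.001]
contact_force: [0.1, 0.7, -0.6]
gripper_width: 17.8
grasp_force: 59.1
```

```bash
python3 -c "
from h import *
go(562,-7.5,166,-83.5)
p=arm.read_state()['position']
print(w2px('side',[[561.7,-5,70],p+[0,-1.5,-86],p+[0,-1.5,-23]]))
b=snap('side','s6.png')
cv2.imwrite('pics/c6.png',cv2.resize(b[210:310,290:390],(600,600),interpolation=cv2.INTER_CUBIC))"
```

```text
t10.3 pos [562.2  -7.5 166.3] yaw -83.5 F [ 0.1  0.7 -0.6] w 17.8 -> shift [0.  0.2 0.3] roll -0.0
[[333.63426659 280.86642262]
 [334.29997388 277.6135829 ]
 [334.64532814 249.52995067]]
```

View pics/c6.png

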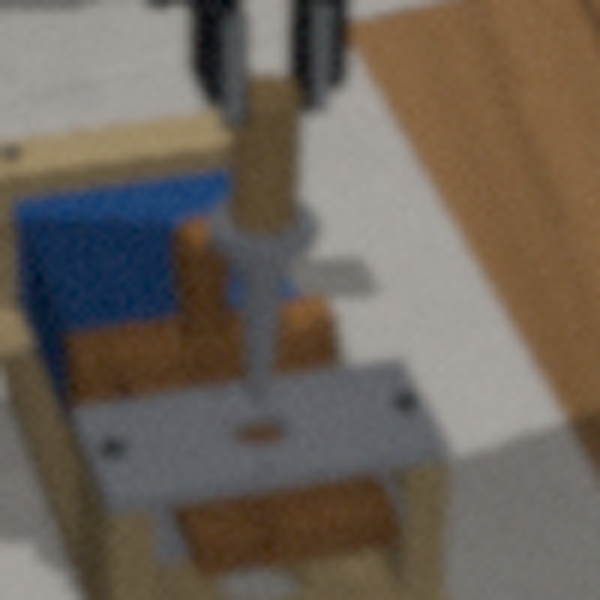

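The nose tip is at (260,402) in the crop and the hole centre at (261,432). I'll work out the offset between them.

```bash
python3 -c "
from h import *
f=lambda u,v:((u+.5)/6-.5+290,(v+.5)/6-.5+210)
n=px2w('side',f(260,402),80.3);h=px2w('side',f(261,432),70);print(n,h,n-h)
d=(n-h)[:2];print('along x',d@[-.115,.993],'along y',d@[-.993,-.115])
print(w2px('side',[[562,-5,70],[562,-13.75,70],[562,3.75,70]]))"
```

```text
[560.19247816  -5.24495297  80.3       ] [560.2987299   -7.11040478  70.        ] [-0.10625174  1.86545181 10.3       ]
along x 1.8646126001985805 along y -0.10901897892419572
[[333.79077363 280.8525039 ]
 [334.54692602 283.56693988]
 [333.04385388 278.17110318]]
```

>>> drive_tool(
  targets=[
    [1,1,0,8,0],
    [1,1,0,16,0],
    [1,1,0,16,0],
  ],
)

```text
clock: 10.7
position: [561.6, -8.4, 149.3]
ee_rot: [0.746, -0.666, -0.001, 0.001]
contact_force: [-0.8, -0.4, -1.5]
gripper_width: 17.6
grasp_force: 59.1
```

>>> drive_tool(
  targets=[
    [1,0,0,3,0],
    [1,0,0,6,0],
    [1,0,0,8,0],
    [1,0,0,8,0],
  ],
)

```text
clock: 11.1
position: [562.4, -8.2, 142.4]
ee_rot: [0.746, -0.665, -0.0, 0.0]
contact_force: [0.4, -0.8, -2.0]
gripper_width: 17.8
grasp_force: 59.2
```

>>> drive_tool(
  targets=[
    [1,0,0,3,0],
    [1,0,0,6,0],
    [1,0,0,8,0],
    [1,0,0,8,0],
  ],
)

```text
clock: 11.5
position: [562.8, -8.1, 134.6]
ee_rot: [0.746, -0.665, 0.0, -0.0]
contact_force: [-0.1, 0.2, -1.4]
gripper_width: 18.1
grasp_force: 59.2
```

>>> drive_tool(
  targets=[
    [1,0,0,3,0],
    [1,0,0,6,0],
    [1,0,0,6,0],
  ],
)

```text
clock: 11.8
position: [563.3, -8.0, 129.0]
ee_rot: [0.746, -0.665, 0.001, -0.001]
contact_force: [0.5, 0.7, 1.5]
gripper_width: 18.0
grasp_force: 59.5
```

>>> drive_tool(
  targets=[
    [1,0,0,2,0],
    [1,0,0,4,0],
    [1,0,0,4,0],
  ],
)

```text
clock: 12.1
position: [563.1, -8.1, 124.8]
ee_rot: [0.746, -0.665, 0.0, -0.001]
contact_force: [0.1, 0.5, 3.1]
gripper_width: 18.2
grasp_force: 59.7
```

>>> drive_tool(
  targets=[
    [1,0,0,2,0],
    [1,0,0,3,0],
    [1,0,0,3,0],
  ],
)

```text
clock: 12.4
position: [563.0, -8.1, 122.0]
ee_rot: [0.746, -0.665, 0.0, -0.0]
contact_force: [1.4, 1.0, 4.8]
gripper_width: 18.2
grasp_force: 59.9
```

>>> drive_tool(
  targets=[
    [1,0,0,2,0],
    [1,0,0,3,0],
    [1,0,0,3,0],
  ],
)

```text
clock: 12.7
position: [563.1, -8.1, 119.1]
ee_rot: [0.747, -0.665, 0.0, -0.0]
contact_force: [0.2, 0.1, 5.3]
gripper_width: 17.7
grasp_force: 60.0
```

>>> drive_tool(
  targets=[
    [1,0,0,1,0],
    [1,0,0,2,0],
    [1,0,0,2,0],
  ],
)

```text
clock: 13.0
position: [563.1, -8.1, 117.3]
ee_rot: [0.747, -0.665, 0.0, -0.0]
contact_force: [-0.1, 0.5, 6.1]
gripper_width: 17.8
grasp_force: 60.0
```

>>> drive_tool(
  targets=[
    [1,0,0,1,0],
    [1,0,0,2,0],
    [1,0,0,2,0],
  ],
)

```text
clock: 13.3
position: [563.4, -8.1, 116.0]
ee_rot: [0.747, -0.665, 0.001, -0.001]
contact_force: [-0.2, 0.6, 9.0]
gripper_width: 17.6
grasp_force: 60.4
```

>>> drive_tool(
  targets=[
    [1,0,0,1,0],
    [1,0,0,1.5,0],
    [1,0,0,1.5,0],
  ],
)

```text
clock: 13.6
position: [563.9, -8.1, 115.5]
ee_rot: [0.747, -0.665, 0.001, -0.001]
contact_force: [-1.8, 1.4, 12.0]
gripper_width: 17.9
grasp_force: 60.8
```

>>> drive_tool(
  targets=[
    [1,0,0,1,0],
    [1,0,0,1,0],
    [1,0,0,1,0],
    [1,0,0,1,0],
  ],
)

```text
clock: 14.0
position: [564.1, -8.1, 115.0]
ee_rot: [0.747, -0.665, 0.002, -0.001]
contact_force: [-2.6, 1.5, 14.0]
gripper_width: 18.1
grasp_force: 61.0
```

>>> drive_tool(
  targets=[
    [1,0,0,0.5,0],
    [1,0,0,0.5,0],
    [-1,0,0,0.5,0],
    [-1,0,0,0.5,0],
    [-1,0,0,0.5,0],
    [-1,0,0,0.5,0],
    [-1,0,0,-40,0],
    [-1,0,0,-80,0],
    [-1,0,0,-80,0],
  ],
)

```text
clock: 14.9
position: [566.2, -8.0, 198.0]
ee_rot: [0.747, -0.665, 0.004, -0.004]
contact_force: [0.3, -0.3, 0.6]
gripper_width: 85.6
grasp_force: 0.0
```

```bash
python3 -c "
from h import *
go(562.5,-8.5,190,-83.5)
a=snap('top','t7.png');b=snap('side','s7.png')
cv2.imwrite('pics/c7.png',np.hstack([cv2.resize(a[190:290,310:410],(400,400),interpolation=cv2.INTER_CUBIC),cv2.resize(b[220:300,290:370],(400,400),interpolation=cv2.INTER_CUBIC)]))"
```

```text
t14.9 pos [566.2  -8.  198. ] yaw -83.4 F [ 0.3 -0.3  0.6] w 85.6 -> shift [0.1 3.8 8. ] roll 0.1
```

View pics/c7.png

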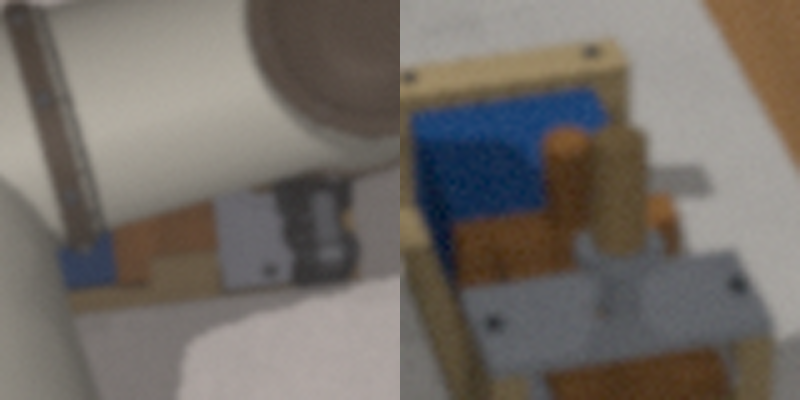

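The drift stands in the bridge with its top at (622,135) and collar at (618,245) in the side crop, leaning slightly. I'll press its top with closed fingers.

```bash
python3 -c "
from h import *
f=lambda u,v:((u-400+.5)/5-.5+290,(v+.5)/5-.5+220)
t=px2w('side',f(622,137),143.5);print(t,px2w('side',f(618,243),95))
go(t[0]+.5,t[1]+.3,160,-83.5)"
```

```text
[562.39175769  -0.66253774 143.5       ] [561.63675647   1.09685558  95.        ]
t15.0 pos [562.7  -8.  192.7] yaw -83.5 F [-0.6 -0.  -1.1] w 85.1 -> shift [-7.6 -1.  32.7] roll 0.0
```

>>> drive_tool(
  targets=[
    [1,-4,0,0,0],
    [1,-4,0,0,0],
    [1,-4,0,0,0],
    [1,-4,0,0,0],
    [1,-4,0,0,0],
    [1,-4,0,20,0],
    [1,-4,0,38,0],
    [1,-4,0,38,0],
    [1,-4,0,38,0],
  ],
)

```text
clock: 15.9
position: [562.4, -4.3, 154.4]
ee_rot: [0.747, -0.665, 0.0, 0.0]
contact_force: [-0.4, 0.2, 0.2]
gripper_width: -0.2
grasp_force: 0.0
```

>>> drive_tool(
  targets=[
    [1,0,0,3,0],
    [1,0,0,6,0],
    [1,0,0,6,0],
  ],
)

```text
clock: 16.2
position: [562.1, -4.2, 148.3]
ee_rot: [0.746, -0.666, -0.0, -0.0]
contact_force: [0.9, -0.1, -1.0]
gripper_width: -0.0
grasp_force: 0.0
```

>>> drive_tool(
  targets=[
    [1,0,0,1,0],
    [1,0,0,2,0],
    [1,0,0,2,0],
  ],
)

```text
clock: 16.5
position: [562.1, -4.2, 146.1]
ee_rot: [0.746, -0.666, -0.0, 0.0]
contact_force: [-0.8, -0.4, 0.7]
gripper_width: -0.1
grasp_force: 0.0
```

>>> drive_tool(
  targets=[
    [1,0,0,1,0],
    [1,0,0,2,0],
    [1,0,0,2,0],
  ],
)

```text
clock: 16.8
position: [562.0, -4.2, 144.0]
ee_rot: [0.746, -0.665, -0.0, 0.0]
contact_force: [0.4, 0.0, 0.5]
gripper_width: 0.0
grasp_force: 0.0
```

>>> drive_tool(
  targets=[
    [1,0,0,1,0],
    [1,0,0,2,0],
    [1,0,0,2,0],
  ],
)

```text
clock: 17.1
position: [562.0, -4.2, 142.0]
ee_rot: [0.746, -0.665, -0.0, 0.0]
contact_force: [-0.5, -0.0, 0.2]
gripper_width: -0.5
grasp_force: 0.0
```

>>> drive_tool(
  targets=[
    [1,0,0,1,0],
    [1,0,0,1.5,0],
    [1,0,0,1.5,0],
  ],
)

```text
clock: 17.4
position: [562.1, -4.2, 140.6]
ee_rot: [0.746, -0.665, -0.0, 0.0]
contact_force: [-1.4, -0.7, 0.5]
gripper_width: 0.0
grasp_force: 0.0
```

>>> drive_tool(
  targets=[
    [1,0,0,1,0],
    [1,0,0,2,0],
    [1,0,0,2,0],
  ],
)

```text
clock: 17.7
position: [562.0, -4.2, 138.5]
ee_rot: [0.746, -0.665, -0.0, 0.0]
contact_force: [-0.1, 0.7, -0.7]
gripper_width: -0.2
grasp_force: 0.0
```

>>> drive_tool(
  targets=[
    [1,0,0,1,0],
    [1,0,0,2,0],
    [1,0,0,2,0],
  ],
)

```text
clock: 18.0
position: [562.0, -4.2, 136.5]
ee_rot: [0.746, -0.665, -0.0, 0.0]
contact_force: [0.1, -0.0, 0.8]
gripper_width: 0.0
grasp_force: 0.0
```

```bash
python3 -c "
from h import *
b=snap('side','s8.png')
cv2.imwrite('pics/c8.png',cv2.resize(b[200:300,290:390],(600,600),interpolation=cv2.INTER_CUBIC))"
```

```text
(no output)
```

View pics/c8.png

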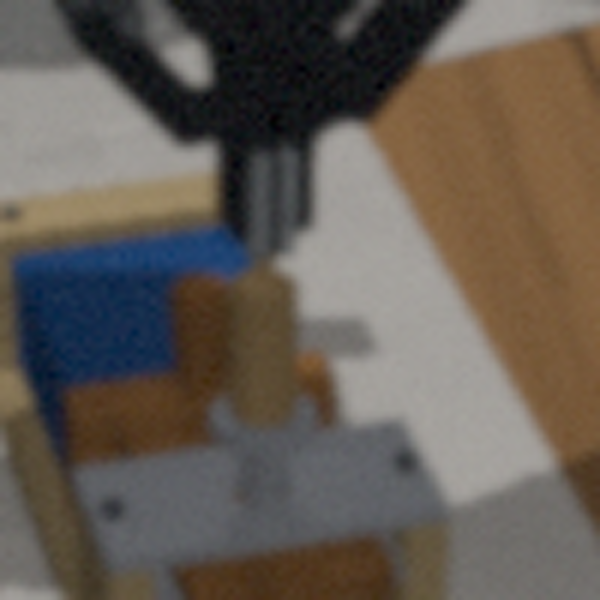

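The fingertips at (268,255) are still above the handle top (265,280), which is centred under them sideways. I'll work out the remaining offset before going lower.

```bash
python3 -c "
from h import *
s=arm.read_state()['position'];print(s,w2px('side',[s,s-[0,5,0],s-[0,0,5]]))
f=lambda u,v:((u+.5)/6-.5+290,(v+.5)/6-.5+200)
print('seen tip',f(270,256),'top',f(265,278),'collar mid',f(262,410))
for z in (128,132,136,140):print(z,px2w('side',f(265,278),z),w2px('side',[[562.,-8,z],[562,-8,z-49]]))
b=cv2.imread('pics/s8.png');print(b[236:276,334])"
```

```text
[562.102035    -4.23980703 136.59834226] [[334.12526251 251.21875139]
 [334.57107323 252.70642388]
 [334.09863111 253.49029085]]
seen tip (334.5833333333333, 242.25) top (333.75, 245.91666666666666) collar mid (333.25, 267.9166666666667)
128 [566.57655773  26.67037869 128.        ] [[334.35818871 256.24693311]
 [334.09606523 277.90868721]]
132 [565.53308995  20.56627231 132.        ] [[334.38002137 254.43386342]
 [334.11709738 276.17777059]]
136 [564.48962217  14.46216594 136.        ] [[334.40192035 252.61390891]
 [334.13819401 274.44029822]]
140 [563.44615439   8.35805957 140.        ] [[334.42388581 250.78704246]
 [334.15935528 272.69624347]]
[[ 74  72  69]
 [ 74  72  70]
 [ 75  73  69]
 [ 72  73  68]
 [ 74  70  68]
 [ 74  73  73]
 [ 70  74  75]
 [ 70  79  88]
 [ 66  82  94]
 [ 59  83  97]
 [ 57  81  99]
 [ 57  83 101]
 [ 58  82 101]
 [ 55  79  97]
 [ 54  79  94]
 [ 56  78  92]
 [ 46  72  89]
 [ 47  70  88]
 [ 44  71  88]
 [ 54  75  94]
 [ 51  77  92]
 [ 50  75  91]
 [ 51  74  93]
 [ 49  74  90]
 [ 52  74  92]
 [ 51  76  92]
 [ 52  76  92]
 [ 53  76  93]
 [ 49  76  91]
 [ 52  75  90]
 [ 49  73  89]
 [ 51  74  92]
 [ 54  77  94]
 [ 57  76  93]
 [ 63  78  89]
 [ 76  82  89]
 [ 86  84  86]
 [ 91  87  84]
 [ 89  83  83]
 [ 87  84  80]]
```

>>> drive_tool(
  targets=[
    [1,0,0,1,0],
    [1,0,0,2,0],
    [1,0,0,3,0],
    [1,0,0,3,0],
  ],
)

```text
clock: 18.45
position: [562.0, -4.3, 133.5]
ee_rot: [0.746, -0.665, -0.0, 0.0]
contact_force: [-0.3, 0.2, 0.6]
gripper_width: 0.0
grasp_force: 0.0
```

>>> drive_tool(
  targets=[
    [1,0,0,1,0],
    [1,0,0,2,0],
    [1,0,0,2,0],
  ],
)

```text
clock: 18.75
position: [562.0, -4.3, 131.5]
ee_rot: [0.746, -0.665, -0.0, 0.0]
contact_force: [0.1, -0.0, -0.1]
gripper_width: 0.2
grasp_force: 0.0
```

>>> drive_tool(
  targets=[
    [1,0,0,1,0],
    [1,0,0,2,0],
    [1,0,0,2,0],
  ],
)

```text
clock: 19.05
position: [562.0, -4.3, 129.5]
ee_rot: [0.746, -0.666, -0.0, 0.0]
contact_force: [-1.2, 1.0, 0.2]
gripper_width: 0.1
grasp_force: 0.0
```

>>> drive_tool(
  targets=[
    [1,0,0,1,0],
    [1,0,0,1.5,0],
    [1,0,0,1.5,0],
  ],
)

```text
clock: 19.35
position: [562.1, -4.2, 128.1]
ee_rot: [0.746, -0.665, -0.0, 0.0]
contact_force: [0.3, 0.7, 0.4]
gripper_width: -0.3
grasp_force: 0.0
```

```bash
python3 -c "
from h import *
b=snap('side','s9.png');a=cv2.imread('pics/s8.png');c=cv2.imread('pics/s7.png')
for u in (330,334,338):
  print(u)
  for v in range(232,262): print(v,c[v,u],a[v,u],b[v,u])
print(w2px('side',arm.read_state()['position']))"
```

```text
330
232 [ 96 130 149] [32 32 30] [35 33 29]
233 [ 91 122 141] [36 33 34] [36 29 30]
234 [ 74 103 118] [37 37 35] [29 24 26]
235 [ 62  88 104] [34 30 26] [39 35 34]
236 [ 65  89 104] [36 35 33] [34 31 35]
237 [ 68  88 102] [30 28 27] [33 29 30]
238 [ 71  89 101] [39 33 34] [36 37 30]
239 [78 85 92] [50 40 35] [32 31 31]
240 [84 78 82] [71 51 37] [37 33 35]
241 [98 79 75] [93 64 44] [29 28 23]
242 [99 67 55] [101  66  43] [43 34 36]
243 [105  70  50] [103  64  40] [54 45 42]
244 [99 69 56] [98 69 54] [63 53 47]
245 [84 74 76] [86 76 77] [71 69 68]
246 [71 81 93] [65 78 89] [69 79 87]
247 [57 83 99] [57 81 98] [56 79 94]
248 [52 81 97] [51 76 95] [53 78 94]
249 [48 73 91] [44 68 87] [47 72 85]
250 [44 68 83] [47 69 85] [49 73 85]
251 [45 69 84] [47 68 84] [44 64 81]
252 [46 67 81] [46 69 83] [43 65 79]
253 [49 71 84] [46 67 84] [46 69 83]
254 [50 69 84] [41 69 84] [50 70 85]
255 [39 62 79] [43 70 82] [44 66 84]
256 [47 70 86] [44 66 83] [43 66 80]
257 [44 65 81] [45 69 82] [46 68 81]
258 [43 64 81] [49 71 86] [48 68 83]
259 [43 66 79] [48 69 83] [39 65 79]
260 [44 68 83] [49 69 84] [48 
[... 1751 characters left out ...]
29 138 144] [130 140 144] [103 108 107]
246 [106 117 126] [104 116 127] [ 90  97 103]
247 [ 85  99 112] [ 82  99 109] [ 77  91 101]
248 [ 75  93 103] [ 74  92 106] [ 74  92 105]
249 [ 72  90 101] [ 76  92 105] [ 71  89 102]
250 [70 86 98] [68 87 97] [70 88 98]
251 [67 83 98] [74 89 99] [ 73  88 100]
252 [67 83 96] [68 86 97] [66 83 96]
253 [54 72 88] [61 79 91] [62 78 93]
254 [62 78 93] [55 75 88] [56 74 87]
255 [58 78 91] [62 78 91] [55 79 91]
256 [58 76 88] [59 75 91] [59 75 89]
257 [61 78 92] [59 76 89] [64 80 92]
258 [56 75 90] [58 77 89] [58 76 92]
259 [50 73 92] [52 73 92] [57 78 95]
260 [50 74 92] [48 73 91] [49 73 93]
261 [51 75 92] [45 71 91] [48 71 89]
[[334.09913627 255.03747235]]
```

>>> drive_tool(
  targets=[
    [1,0,0,1,0],
    [1,0,0,2,0],
    [1,0,0,2,0],
  ],
)

```text
clock: 19.7
position: [562.0, -4.2, 126.0]
ee_rot: [0.746, -0.665, -0.0, 0.0]
contact_force: [-0.6, 1.0, -0.1]
gripper_width: 0.4
grasp_force: 0.0
```

>>> drive_tool(
  targets=[
    [1,0,0,1,0],
    [1,0,0,1.5,0],
    [1,0,0,1.5,0],
  ],
)

```text
clock: 20.0
position: [562.1, -4.2, 124.6]
ee_rot: [0.746, -0.665, -0.0, 0.0]
contact_force: [0.1, -0.2, -0.1]
gripper_width: -0.3
grasp_force: 0.0
```

>>> drive_tool(
  targets=[
    [1,0,0,1,0],
    [1,0,0,1.5,0],
    [1,0,0,1.5,0],
  ],
)

```text
clock: 20.3
position: [562.1, -4.2, 123.1]
ee_rot: [0.746, -0.665, -0.0, 0.0]
contact_force: [-0.2, -0.1, 0.2]
gripper_width: 0.0
grasp_force: 0.0
```

```bash
python3 -c "
from h import *
b=snap('side','s10.png').astype(int);a=cv2.imread('pics/s9.png').astype(int);c=cv2.imread('pics/s7.png').astype(int)
for n,i in (('s7',c),('s9',a),('s10',b)):
  print(n,'R-B');print(i[238:258,326:344,2]-i[238:258,326:344,0])
"
```

```text
s7 R-B
[[-49 -47 -28   5  30  38  37  38  31  22  14  10   7   8   6   7   7   6]
 [-77 -72 -59 -19  14  33  37  36  34  21  14   8   8   7   8   5   7   8]
 [-84 -78 -71 -44  -2  26  35  38  34  23  12   8   7   8   8   7   6   8]
 [-84 -80 -82 -57 -23  10  32  32  30  21  13   8   8   6   7   8   6   6]
 [-86 -84 -81 -72 -44  -5  22  34  27  20  11   8   7   6   6   6   8   7]
 [-77 -79 -81 -74 -55 -21   9  29  26  21  14   9   7   6   6   7   7   5]
 [-64 -77 -76 -65 -43 -12  16  35  31  24  16  13  10   9   7   7   7   7]
 [-29 -47 -49 -33  -8  12  34  38  39  33  24  17  15   9   8   8   7   7]
 [ 20  -5 -12   4  22  37  43  46  44  41  37  28  20  13  10   7   7   6]
 [ 52  35  23  33  42  42  40  45  45  42  39  35  27  15  10   7   8   7]
 [ 70  50  43  39  45  43  42  44  43  41  42  40  28  17  10   7   7   6]
 [ 59  55  40  41  43  40  42  42  44  42  40  39  29  16  11   8   7   8]
 [ 55  46  41  38  39  39  39  42  39  39  41  37  28  19  10   8   8   8]
 [ 47  44  39  36  39  36  41  39  42  40  44  39  31  16   9   6   7   9]
 [ 43  41  34  40  35  37  41  42  39  41  
[... 2724 characters left out ...]
 15  12   9   7   7   7]
 [ 50  42  38  36  32  27  19  16  17  24  29  27  24  15   9   8   6   6]
 [ 46  39  36  35  36  34  31  33  34  36  36  37  30  17   9  10   5   6]
 [ 49  42  34  37  36  37  39  38  40  42  40  35  33  16  12   8   8   7]
 [ 43  36  33  35  39  42  40  43  40  41  42  37  29  18  11   8   7   6]
 [ 44  38  41  37  41  37  40  41  40  39  38  38  29  18  12   7   7   5]
 [ 42  38  34  36  36  39  42  43  37  39  38  37  30  21  11   7   6   5]
 [ 41  38  42  37  39  41  41  41  41  38  43  37  31  20  14   8   6   5]
 [ 42  36  34  36  38  40  41  41  41  41  42  36  32  20   9   8   6   8]
 [ 45  41  35  34  41  40  39  39  42  40  40  40  31  19  13  11  13  12]]
```

>>> drive_tool(
  targets=[
    [1,0,0,1,0],
    [1,0,0,1.5,0],
    [1,0,0,1.5,0],
  ],
)

```text
clock: 20.65
position: [562.0, -4.2, 121.6]
ee_rot: [0.746, -0.666, -0.0, 0.0]
contact_force: [0.2, 0.0, 0.2]
gripper_width: -0.1
grasp_force: 0.0
```

>>> drive_tool(
  targets=[
    [1,0,0,1,0],
    [1,0,0,1.5,0],
    [1,0,0,1.5,0],
  ],
)

```text
clock: 20.95
position: [562.7, -4.3, 120.8]
ee_rot: [0.747, -0.665, 0.001, -0.0]
contact_force: [0.4, -0.3, 2.7]
gripper_width: 0.1
grasp_force: 1.6
```

>>> drive_tool(
  targets=[
    [1,0,0,1,0],
    [1,0,0,1.5,0],
    [1,0,0,1.5,0],
  ],
)

```text
clock: 21.25
position: [563.3, -4.2, 120.0]
ee_rot: [0.747, -0.665, 0.001, -0.001]
contact_force: [-0.1, -0.6, 6.4]
gripper_width: 0.1
grasp_force: 3.0
```

>>> drive_tool(
  targets=[
    [1,0,0,1,0],
    [1,0,0,2,0],
    [1,0,0,2,0],
  ],
)

```text
clock: 21.55
position: [564.3, -4.2, 119.1]
ee_rot: [0.747, -0.665, 0.002, -0.002]
contact_force: [1.2, -0.6, 9.2]
gripper_width: -0.0
grasp_force: 4.7
```

>>> drive_tool(
  targets=[
    [1,0,0,1,0],
    [1,0,0,1.5,0],
    [1,0,0,1.5,0],
  ],
)

```text
clock: 21.85
position: [565.1, -4.2, 118.6]
ee_rot: [0.747, -0.665, 0.003, -0.002]
contact_force: [-0.5, -1.2, 12.3]
gripper_width: -0.0
grasp_force: 6.3
```

>>> drive_tool(
  targets=[
    [1,0,1,1,0],
    [1,0,2,1.5,0],
    [1,0,2,1.5,0],
    [1,0,2,1.5,0],
  ],
)

```text
clock: 22.25
position: [564.2, -4.4, 118.1]
ee_rot: [0.747, -0.665, 0.004, -0.003]
contact_force: [0.1, -0.8, 14.6]
gripper_width: 0.2
grasp_force: 7.4
```

>>> drive_tool(
  targets=[
    [1,0,0,0.3,0],
    [1,0,0,0.3,0],
    [1,0,0,0.3,0],
  ],
)

```text
clock: 22.55
position: [564.3, -4.4, 118.1]
ee_rot: [0.747, -0.665, 0.004, -0.003]
contact_force: [-0.5, -1.4, 16.1]
gripper_width: 0.3
grasp_force: 7.9
```

```bash
python3 -c "
from h import *
snap('side','s11.png')"
```

>>> drive_tool(
  targets=[
    [1,0,0,-5,0],
    [1,0,0,-40,0],
    [1,0,0,-80,0],
    [1,0,0,-100,0],
    [1,0,0,-100,0],
    [1,0,0,-100,0],
  ],
)

```text
clock: 23.2
position: [559.3, -4.3, 212.5]
ee_rot: [0.746, -0.666, -0.001, 0.0]
contact_force: [0.5, -0.3, -0.3]
gripper_width: 0.2
grasp_force: 0.0
```

```bash
cat > m.py <<'E'
from h import *
import sys
# sub-pixel vertical/horizontal shift of patches between two side pictures (phase correlation)
def sh(f,g,u,v,w,h):
    a,b=[cv2.cvtColor(cv2.imread("pics/"+n)[v:v+h,u:u+w],cv2.COLOR_BGR2GRAY).astype(np.float32) for n in(f,g)]
    return [round(q,2) for q in cv2.phaseCorrelate(a,b,cv2.createHanningWindow((w,h),cv2.CV_32F))[0]]
for f,g in (l.split(",") for l in sys.argv[1:]):
    print(f,g,"tongue",sh(f,g,318,288,44,30),"collar",sh(f,g,320,258,30,24),"handle low",sh(f,g,322,252,24,20),"fence",sh(f,g,280,225,40,25))
E
python3 -c "
from h import *
print(arm.read_state()['contact_force']);snap('side','s12.png')"
python3 m.py s7.png,s11.png s11.png,s12.png s7.png,s12.png
```

```text
[ 0.46847486 -0.26231411 -0.32259778]
s7.png s11.png tongue [0.44, 0.2] collar [-0.05, 0.25] handle low [0.1, -0.16] fence [0.09, 0.66]
s11.png s12.png tongue [0.31, -0.33] collar [-0.09, 0.13] handle low [0.04, 0.08] fence [-0.05, 0.41]
s7.png s12.png tongue [0.39, 0.09] collar [-0.14, 0.34] handle low [0.44, -0.21] fence [-0.01, 0.45]
```

Nothing shifted measurably on release. I'll check by re-pressing to see at what height contact begins.

```bash
python3 -c "
from h import *
go(562,-4.5,124,-83.5)"
```

```text
t23.2 pos [558.9  -4.4 211.7] yaw -83.5 F [-0.3 -0.5 -0.5] w 0.5 -> shift [ 0.5 -3.3 87.7] roll 0.0
```

>>> drive_tool(
  targets=[
    [1,0,-3,35,0],
    [1,0,-3,65,0],
    [1,0,-3,85,0],
    [1,0,-3,88,0],
    [1,0,-3,88,0],
    [1,0,-3,88,0],
  ],
)

```text
clock: 23.85
position: [563.8, -4.1, 126.1]
ee_rot: [0.747, -0.665, 0.0, -0.0]
contact_force: [-0.9, -0.5, 1.2]
gripper_width: 0.0
grasp_force: 0.0
```

>>> drive_tool(
  targets=[
    [1,0,0,1,0],
    [1,0,0,2.5,0],
    [1,0,0,2.5,0],
  ],
)

```text
clock: 24.15
position: [563.2, -4.1, 123.3]
ee_rot: [0.746, -0.666, 0.0, -0.0]
contact_force: [0.2, 0.1, 1.2]
gripper_width: 0.1
grasp_force: 0.0
```

>>> drive_tool(
  targets=[
    [1,0,0,1,0],
    [1,0,0,1,0],
    [1,0,0,1,0],
  ],
)

```text
clock: 24.45
position: [563.1, -4.1, 121.9]
ee_rot: [0.746, -0.665, 0.0, 0.0]
contact_force: [0.0, 0.4, 0.4]
gripper_width: -0.5
grasp_force: 0.0
```

>>> drive_tool(
  targets=[
    [1,0,0,1,0],
    [1,0,0,1,0],
    [1,0,0,1,0],
  ],
)

```text
clock: 24.75
position: [563.1, -4.1, 120.8]
ee_rot: [0.746, -0.665, -0.0, 0.0]
contact_force: [-0.3, 0.6, -0.5]
gripper_width: -0.2
grasp_force: 0.0
```

>>> drive_tool(
  targets=[
    [1,0,0,1,0],
    [1,0,0,1,0],
    [1,0,0,1,0],
  ],
)

```text
clock: 25.05
position: [563.1, -4.1, 119.8]
ee_rot: [0.746, -0.665, -0.0, 0.0]
contact_force: [-0.1, -0.6, -0.4]
gripper_width: 0.2
grasp_force: 0.0
```

>>> drive_tool(
  targets=[
    [1,0,0,1,0],
    [1,0,0,1,0],
    [1,0,0,1,0],
  ],
)

```text
clock: 25.35
position: [563.1, -4.2, 118.9]
ee_rot: [0.746, -0.666, -0.0, 0.0]
contact_force: [-0.2, -0.2, -0.2]
gripper_width: 0.0
grasp_force: 0.0
```

>>> drive_tool(
  targets=[
    [1,0,0,1,0],
    [1,0,0,1,0],
    [1,0,0,1,0],
  ],
)

```text
clock: 25.65
position: [563.5, -4.1, 118.4]
ee_rot: [0.746, -0.665, 0.0, -0.0]
contact_force: [-1.0, 0.2, 3.3]
gripper_width: 0.1
grasp_force: 1.7
```

Contact now starts 2.5 mm lower than on the first press, so the drift stayed tight. I'll press to 15 N once more.

>>> drive_tool(
  targets=[
    [1,0,1,1,0],
    [1,0,2,3,0],
    [1,0,2,3,0],
    [1,0,2,3,0],
  ],
)

```text
clock: 26.05
position: [563.9, -4.2, 118.1]
ee_rot: [0.747, -0.665, 0.003, -0.002]
contact_force: [-0.7, 0.2, 11.7]
gripper_width: 0.6
grasp_force: 5.8
```

>>> drive_tool(
  targets=[
    [1,0,0.5,1,0],
    [1,0,1,2,0],
    [1,0,1,2,0],
    [1,0,1,2,0],
  ],
)

```text
clock: 26.45
position: [564.4, -4.2, 117.7]
ee_rot: [0.747, -0.665, 0.004, -0.004]
contact_force: [0.2, 0.5, 17.1]
gripper_width: 0.1
grasp_force: 8.3
```

>>> drive_tool(
  targets=[
    [1,0,0,-4,0],
    [1,0,0,-15,0],
    [1,0,0,-50,0],
    [1,0,0,-90,0],
    [1,0,0,-120,0],
    [1,0,0,-120,0],
    [1,0,0,-120,0],
    [1,0,0,-120,0],
    [1,0,0,-120,0],
    [1,0,0,-120,0],
  ],
)

```text
clock: 27.45
position: [559.6, -4.6, 231.7]
ee_rot: [0.746, -0.665, -0.001, 0.001]
contact_force: [-0.0, 1.1, -0.9]
gripper_width: -0.1
grasp_force: 0.0
```

```bash
python3 -c "
from h import *
snap('side','s13.png')"
python3 m.py s12.png,s13.png s11.png,s13.png
python3 -c "
from bench import arm
print(arm.read_state()['contact_force']);print(arm.job_done())"
```

```text
s12.png s13.png tongue [0.48, 0.06] collar [0.01, 0.28] handle low [-0.41, 0.31] fence [-0.06, 0.65]
s11.png s13.png tongue [0.42, -0.01] collar [-0.0, 0.14] handle low [-0.19, 0.49] fence [0.12, 0.48]
[-0.45407785  0.45102496 -0.23797321]
the job is handed in; nothing more can be done
None
```

I closed the jaw on the box, drove the drift through both holes, re-pressed its top to 17 N (slightly over the 15 N asked) and handed the job in at about 27.5 s; no verdict came back, and the clamp force was never read directly.

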